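# Scrape the offcuts into the catch box

## Robot

A 6-joint arm with a two-finger parallel gripper is mounted at the origin on a cart in front of the work surface, level with it; the furniture and walls round the work are solid. World frame = base frame: x ahead of the robot, y to its left, z up, the work surface at z = 0. Lengths are in m, angles in rad, forces in N, time in s.
With the tool pointing down it reaches from about 0.35 to 0.775 m from the base axis. Payload 7.3 kg.
Tool frame: the origin (TCP) lies at the centre of the arm's flange, where the gripper is bolted on; the fingertips stand 178 mm ahead of it and the grasp point (between the pads) lies 159 mm ahead of it; z points along the fingers, y is the line along which they close (so a half turn about z gives the same grasp; the last joint's range is limited). The gripper opens to 92 mm and grips with 3 to 60 N. Pads are 19 mm wide; open, the fingers measure 130 mm over their backs; the gripper's body (75 mm by 190 mm) begins 47 mm behind the grasp point.
Start: joints at [-1.259, 0.342, 1.524, -0, 1.275, -0.146], TCP at [0.232, -0.471, 0.405] pointing down, gripper open.
Joint ranges: [-2.53, 2.53], [-0.77, 2.02], [0.04, 2.7], [-1, 4.14], [0.28, 2.66], [-3.11, 3.11]. Speed limits (rad/s): [2.57, 2.57, 3.14, 3.14, 3.14, 3.14].

## Interface

Orientations are given as [roll, pitch, yaw] about the fixed x, y, z axes, in that order (R = Rz(yaw) Ry(pitch) Rx(roll)).
In Python, from cell import telemetry, vision, ticket gives the robot as it stands.
- The arm moves only by the shell command python3 -m crank 'ROWS' [FORCE]. ROWS is JSON, a list of rows, each a list of 5 numbers: the gripper command: -1 is shut, 1 is fully open, values between are in proportion, then the shift along the tool's x, y, z in mm, then the turn about the tool's z in rad. In form: [[fingers, dx, dy, dz, roll], ...]. A call has 1 to 12 rows; each row is the pose to reach, as a shift and turn from the pose commanded when the call began, along the tool's axes at that moment; what a row does not reach only later rows make up. A row lasts 1/12 s, in which the tool goes at most 41.7 mm and 7.16 degrees, less where a joint would pass 70% of its speed; a pose out of reach is approached as far as the arm can. A call with a gripper value outside its range is refused whole. The fingers move at their own pace and stop on an object; FORCE is the grip in N (left out, the last holds). Time passes only in rows, so rows that repeat a pose let the fingers close. It gives the time, the measured TCP pose, the force, the opening and the grip force at its end, in the units of the state.
- telemetry.observe(): the state, without advancing time (a new reading comes with each control period).
- vision.read_camera(name): name is "scene" or "top" or "wrist"; returns (picture, depth): 480x640x3 uint8, red, green, blue; 480x640 float32, m along the optical axis (not along the pixel's ray), 0 where there is no reading.
- vision.get_calibration(name): a dict with "camera_matrix" (3x3 intrinsics, pixels), "rvec" (rotation vector, rad) and "tvec" (3), from world to camera coordinates, as OpenCV has them. Camera axes: x right, y down, z forward; pixel columns grow to the right and rows downward; lengths in m; the calibration is good to about 2 mm. A picture is of the moment at which its call begins: read the wrist's pose just before it. get_calibration takes no time and is no camera call; for the wrist camera it gives the pose at the moment of the call.
- ticket.hand_in(): hands the job in; it is judged then, once.
The state is a dict: "time": time; "qpos": joint angles; "qvel": joint speeds; "joint_efforts": joint torques, N m; "tool_pos": TCP position; "tool_rot": TCP orientation; "contact_force": force on the tool from outside, world axes, zero at the start; "torque": the same for the moment, N m; "opening": finger opening in m; "grip_force": force on a finger pad.
Only numpy, scipy, OpenCV 4.12 (cv2) and the standard library are available. Lean on these libraries where they do the work, as an engineer would, in place of code of your own. Each camera call takes 0.05 s, during which the arm holds its last target. There are 200 camera calls.

## Task

Lift the red lid off the chip station's catch box by its knob and lay it flat on the bench. Then pick up the scraper block and use it to wipe all five metal offcuts off the dark deck into the catch box, without touching them with the gripper or the lid, and stand the scraper upright on the bench again. Leave the other things on the bench where they are.

Things in the scene. Friction and masses are not known exactly. Their poses are not given: they have to be found in the camera images.
- station: fixed green steel chip station on the bench, 136 x 230 mm in plan (its x, y). Origin: centre of its underside. Dark deck at its -y end, catch box at its +y end: chips are pushed along +y. Curbs 7 mm wide stand 8 mm above the deck along both long sides (x = +-61 to +-68 mm) and the +y end; the -y end of the deck is open. Bare bench for the lid lies 0.25 m from its middle to the robot's left
- deck (a point): middle of the station's dark steel deck, on its top face 45 mm above the bench; the deck is 122 mm wide between the curbs and reaches 73.5 mm either way along the station's y, from the open end to the mouth (station y = -115 to +32 mm)
- mouth (a point): middle of the catch box's mouth, at deck height. The mouth is 122 mm wide (x) and runs from station y = +32 to +92 mm; the box floor is 5 mm above the bench. Beyond it a 15 mm ledge level with the deck, then the end wall
- lid: loose flat red metal lid, 112 x 84 x 5 mm (x, y, z), 0.15 kg, lying across the catch box's mouth, resting on the deck's edge and the ledge, between the curbs. Origin: centre of its underside. A round black knob stands up from its middle, 24 mm diameter over most of its height, from 5 to 35 mm above the origin
- lid_knob (a point): centre of the lid's knob, 27 mm above the lid's underside, a good height to grip it
- scraper: loose scraper block standing on the bench: straight-sided aluminium foot 108 x 30 x 14 mm (x, y, z) with a dark rubber edge, and on it an upright pale wooden grip 84 x 20 mm, from 14 to 54 mm above the origin. Origin: centre of its underside. About 0.18 kg; either long side can push
- scraper_grip (a point): middle of the scraper's wooden grip, 41 mm above its underside; the grip is 20 mm thick along y
- chip_0: one of five loose metal offcuts (chips) lying on the dark deck: bright steel round slug, 18 mm diameter, 7 mm high. Origin: centre of its underside
- chip_1: one of five loose metal offcuts (chips) lying on the dark deck: brass round slug, 16 mm diameter, 8 mm high. Origin: centre of its underside
- chip_2: one of five loose metal offcuts (chips) lying on the dark deck: aluminium flat-bar end, 18 x 13 x 7 mm. Origin: centre of its underside
- chip_3: one of five loose metal offcuts (chips) lying on the dark deck: copper-coloured square-bar end, 14 x 14 x 9 mm. Origin: centre of its underside
- chip_4: one of five loose metal offcuts (chips) lying on the dark deck: bright steel flat-bar end, 19 x 12 x 8 mm. Origin: centre of its underside
- bolt_a: bystander: bright steel bolt, 64 mm long, lying loose on the bench; leave alone
- file_handle: bystander: turned wooden file handle, 102 x 70 x 32 mm, lying loose on the bench; leave alone
- tape_measure: bystander: orange tape measure, 80 x 103 x 40 mm, lying loose on the bench; leave alone
- tape_roll: bystander: roll of pale adhesive tape lying flat, 68 mm diameter, 24 mm high, lying loose on the bench; leave alone

How it is judged:
By the outcome, as a careful person would: the job done as asked, in the order asked, and still so for the second after the job is handed in, with the robot touching nothing.
It also fails if it takes over 58 s, if anything falls off the work surface, if the arm or the gripper's body presses on something with over 40 N, if the wrist force passes 120 N, or if a joint passes its speed limit or range.

## Working session

There is one attempt and no reset: what is moved stays moved. The work goes in short steps, Python scripts to look and compute and a shell command to move; the robot and the scene stay as the last step left them, time stands still between calls to the robot, and variables do not carry over. Pictures are saved under pics/ and viewed, at most 10 in all, crops included, and the job is handed in when it is done.

```bash
ls; mkdir -p pics
cat > h.py <<'E'
import numpy as np,cv2
from cell import telemetry,vision,ticket
def cam(n):
    c=vision.get_calibration(n);K=np.array(c["camera_matrix"]);R=cv2.Rodrigues(np.array(c["rvec"],float))[0];t=np.array(c["tvec"],float).ravel()
    im,d=vision.read_camera(n)
    v,u=np.mgrid[:480,:640]
    P=np.stack([(u-K[0,2])/K[0,0]*d,(v-K[1,2])/K[1,1]*d,d],-1)
    W=(P-t)@R
    W[d==0]=np.nan
    return im,W,(K,R,t)
def save(n,im): cv2.imwrite(n,im[...,::-1])
E
python3 - <<'E'
from h import *
s=telemetry.observe();print({k:np.round(v,3) for k,v in s.items()})
im,W,c=cam("top");save("pics/top.png",im);np.save("top.npy",W);np.save("topim.npy",im)
print("campos",-c[1].T@c[2])
im,W,c=cam("scene");save("pics/scene.png",im)
E
```

```text
pics
{'time': np.float64(0.0), 'qpos': array([-1.259,  0.343,  1.525, -0.   ,  1.275, -0.146]), 'qvel': array([ 0.   ,  0.001, -0.001, -0.   , -0.002, -0.002]), 'joint_efforts': array([ 3.0000e-03, -4.3124e+01, -2.4422e+01,  7.2000e-02,  5.6000e-02,
       -0.0000e+00]), 'tool_pos': array([ 0.232, -0.471,  0.404]), 'tool_rot': array([-3.14 , -0.   ,  0.458]), 'contact_force': array([-0.01 ,  1.054,  0.17 ]), 'torque': array([-0.013,  0.02 ,  0.024]), 'grip_force': np.float64(0.0), 'opening': np.float64(0.092)}
campos [0.44474838 0.3496843  0.97738031]
```

View pics/top.png

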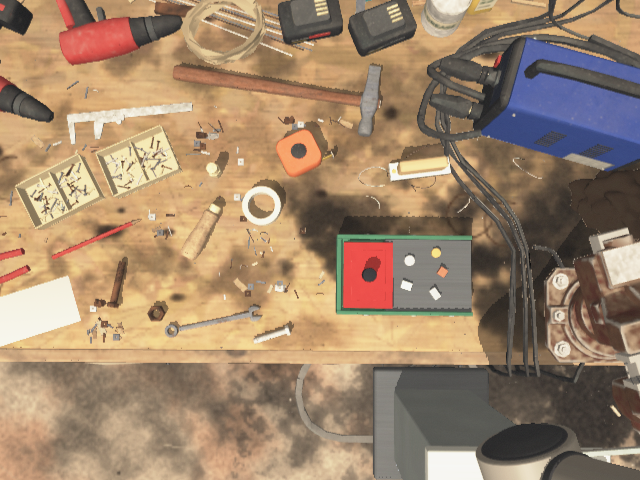

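The top view shows the station around (405,275), with the lid on its left (knob at 370,274) and five chips at about (410,260), (436,253), (442,271), (406,286) and (435,294). The scraper is at (420,168), the tape roll at (262,205) and the bolt at (272,333).

Run:
```python
from h import *
W=np.load("top.npy");im=np.load("topim.npy")
for n,u,v in [("knob",370,274),("c0",410,260),("brass",436,253),("cop",442,271),("al",406,286),("st",435,294),("deck",420,275),("lid",355,260),("grip",420,166),("roll",262,190),("bolt",272,333),("bench",300,300),("handle",203,230),("orange",298,150)]:
    print(n,np.round(np.nanmedian(W[v-1:v+2,u-1:u+2].reshape(-1,3),0),4))
hsv=cv2.cvtColor(im,cv2.COLOR_RGB2HSV);x,y,z=[W[...,i] for i in range(3)]
def rect(n,m):
    P=W[m];P=P[~np.isnan(P[:,0])];r=cv2.minAreaRect((P[:,:2]*1000).astype(np.float32));print(n,len(P),np.round(r[0],1),np.round(r[1],1),round(r[2],1),"z",np.round(np.percentile(P[:,2],[5,50,95]),4))
v,u=np.mgrid[:480,:640]
box=(u>325)&(u<485)&(v>225)&(v<325)
rect("lid",box&(hsv[...,0]<8)&(hsv[...,1]>150)&(z>.04)&(z<.06)&(u<396))
rect("station",box&(z>.035)&(z<.06))
rect("curb",box&(hsv[...,0]>60)&(hsv[...,0]<90)&(hsv[...,1]>100)&(z>.048))
rect("knob",box&(z>.07))
sb=(u>375)&(u<465)&(v>145)&(v<190)
rect("grip",sb&(z>.045)&(z<.06)); rect("foot",sb&(z>.008)&(z<.06))
for n,uu,vv in [("c0",410,260),("brass",436,253),("cop",442,271),("al",406,286),("st",435,294)]:
    rect(n,(abs(u-uu)<11)&(abs(v-vv)<11)&(z>.0488)&(z<.06))
```

```text
knob [0.4551 0.2692 0.0814]
c0 [0.4796 0.1991 0.0524]
brass [0.4916 0.1553 0.0534]
cop [0.4613 0.145  0.054 ]
al [0.4355 0.2058 0.0519]
st [0.4224 0.1574 0.0543]
deck [0.4544 0.1809 0.046 ]
lid [0.479  0.2924 0.0511]
grip [0.6405 0.1811 0.0545]
roll [0.6029 0.4551 0.0256]
bolt [0.351  0.4354 0.0102]
bench [0.4088 0.3871 0.002 ]
handle [0.5308 0.5575 0.0285]
orange [0.6711 0.3914 0.0408]
lid 3053 [454.  270.2] [ 83.6 111.5] 88.9 z [0.0483 0.0511 0.0539]
station 10451 [454.6 209.1] [135.9 231.1] 0.4 z [0.0433 0.048  0.0547]Traceback (most recent call last):
  File "<stdin>", line 12, in <module>
  File "<stdin>", line 7, in rect
    return _quantile_unchecked(
        a, q, axis, out, overwrite_input, method, keepdims, weights)
    return _ureduce(a,
                    func=_quantile_ureduce_func,
    ...<5 lines>...
                    overwrite_input=overwrite_input,
                    method=method)
    r = func(a, **kwargs)
    result = _quantile(arr,
                       quantiles=q,
    ...<2 lines>...
                       out=out,
                       weights=wgt)
    slices_having_nans = np.isnan(arr[-1, ...])
                                  ~~~^^^^^^^^^
IndexError: index -1 is out of bounds for axis 0 with size 0
```

View pics/scene.png

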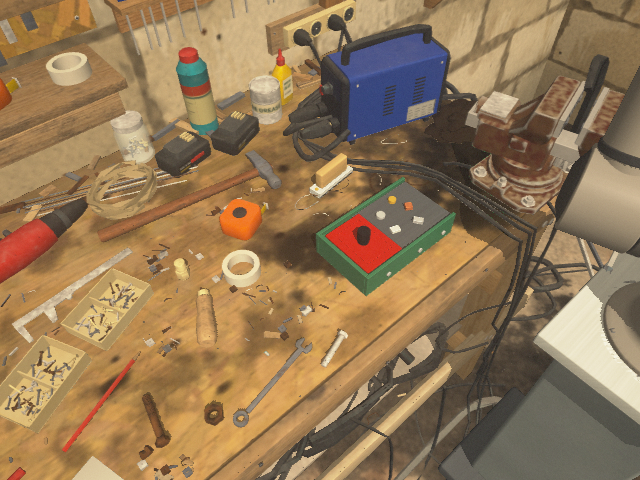

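The scene view agrees: the lid is on the left end, the scraper stands behind the station by the cables, and the lid's target patch is bare. I still need the precise values.

Run:
```python
from h import *
W=np.load("top.npy");z=W[...,2]
im=np.load("topim.npy");v,u=np.mgrid[:480,:640]
def rect(n,m):
    P=W[m];P=P[~np.isnan(P[:,0])]
    if len(P)<3: print(n,"none");return
    r=cv2.boxPoints(cv2.minAreaRect((P[:,:2]*1000).astype(np.float32)));print(n,len(P),"mean",np.round(P.mean(0)*1000,1),"rect",np.round(cv2.minAreaRect((P[:,:2]*1000).astype(np.float32))[0],1),np.round(r).tolist())
rect("knob",(abs(u-370)<15)&(abs(v-274)<15)&(z>.072))
sb=(u>375)&(u<465)&(v>145)&(v<190)
rect("grip",sb&(z>.048)&(z<.06)); rect("foot",sb&(z>.008)&(z<.06))
X,Y=W[...,0],W[...,1]
m=(X>.38)&(X<.53)&(Y>.40)&(Y<.52);print("patch z",np.percentile(z[m],[1,50,99,100]))
s=(X>.0)&(X<.75)&(Y>-.35)&(Y<.08);print("right clutter max z",np.nanmax(z[s]))
m=(X>.55)&(X<.75)&(Y>.05)&(Y<.3)&(z>.06);print("near scraper tall",m.sum(),W[m].min(0) if m.any() else "")
```

```text
knob 163 mean [453.8 270.7  80.4] rect [453.7 270.4] [[440.0, 278.0], [446.0, 256.0], [468.0, 262.0], [462.0, 284.0]]
grip 556 mean [644.7 175.5  53.6] rect [645.5 175.2] [[630.0, 215.0], [641.0, 133.0], [661.0, 135.0], [650.0, 218.0]]
foot 1389 mean [644.3 166.   31.3] rect [650.3 172.7] [[611.0, 94.0], [687.0, 93.0], [690.0, 251.0], [613.0, 252.0]]
patch z [-0.0029723   0.0013606   0.00929517  0.01567027]
right clutter max z 0.3930220937601148
near scraper tall 2263 [0.69164673 0.05002107 0.06009624]
```

Run:
```python
from h import *
W=np.load("top.npy");X,Y,z=[W[...,i] for i in range(3)]
v,u=np.mgrid[:480,:640]
m=(X>.38)&(X<.53)&(Y>.40)&(Y<.52)&(z>.008)
for p,a,b in zip(W[m],u[m],v[m]): print(np.round(p*1000),a,b)
c=np.array([.645,.175]);a=np.array([82,11])/82.7;b=np.array([-11,82])/82.7
dx=(X-c[0])*a[0]+(Y-c[1])*a[1];dy=(X-c[0])*b[0]+(Y-c[1])*b[1]
for lo,hi in[(-.14,-.11),(-.11,-.08),(-.08,-.05),(.05,.065),(.065,.08),(.08,.095),(.095,.11),(.11,.125),(.125,.15)]:
    m=(dx>lo)&(dx<hi)&(abs(dy)<.055);print(lo,hi,np.round(np.nanpercentile(z[m],[50,98,100]),3))
```

```text
[528. 481.   9.] 248 233
[490. 466.   9.] 256 254
[476. 511.   8.] 231 262
[442. 428.   8.] 277 281
[439. 426.   9.] 278 283
[437. 496.   8.] 239 284
[435. 428.   9.] 277 285
[435. 426.   8.] 278 285
[435. 424.  10.] 279 285
[435. 419.  14.] 282 285
[435. 417.  14.] 283 285
[435. 415.  11.] 284 285
[433. 472.   9.] 252 286
[434. 431.  10.] 275 286
[434. 429.  12.] 276 286
[434. 428.  10.] 277 286
[434. 426.  10.] 278 286
[434. 424.  10.] 279 286
[434. 421.  11.] 281 286
[434. 419.  13.] 282 286
[434. 417.  13.] 283 286
[434. 415.  13.] 284 286
[432. 431.   9.] 275 287
[432. 430.   9.] 276 287
[432. 428.   9.] 277 287
[432. 420.  13.] 281 287
[432. 419.  13.] 282 287
[432. 417.  12.] 283 287
[432. 415.  12.] 284 287
[430. 431.   9.] 275 288
[430. 430.   9.] 276 288
[430. 428.  13.] 277 288
[430. 426.  10.] 278 288
[430. 420.  16.] 281 288
[430. 419.  14.] 282 288
[430. 417.  14.] 283 288
[430. 415.  13.] 284 288
[428. 479.  10.] 248 289
[428. 478.   9.] 249 289
[428. 431.   8.] 275 289
[428. 429.  11.] 276 289
[428. 428.  13.] 277 289
[428. 426.  11.] 278 289
[428. 424.  11.] 279 289

[... 581 characters left out ...]
485.   8.] 245 293
[398. 468.   9.] 254 306
[396. 470.   9.] 253 307
[391. 475.   8.] 250 310
[391. 468.  10.] 254 310
[386. 473.   9.] 251 313
[384. 487.  10.] 243 314
[384. 486.  10.] 244 314
[382. 496.   9.] 238 315
[382. 491.   8.] 241 315
[382. 486.   9.] 244 315
[382. 477.   8.] 249 315
[382. 473.   8.] 251 315
[380. 500.   9.] 236 316
[380. 496.  10.] 238 316
[380. 489.   8.] 242 316
[380. 477.   9.] 249 316
-0.14 -0.11 [0.045 0.056 0.059]
-0.11 -0.08 [0.    0.004 0.006]
-0.08 -0.05 [0.001 0.004 0.006]
0.05 0.065 [0.001 0.043 0.047]
0.065 0.08 [0.002 0.028 0.057]
0.08 0.095 [0.002 0.071 0.076]
0.095 0.11 [0.002 0.072 0.074]
0.11 0.125 [0.001 0.066 0.068]
0.125 0.15 [0.001 0.051 0.055]
```

Run:
```python
from h import *
im=np.load("topim.npy")
a=cv2.resize(im[180:340,170:350],None,fx=3.3,fy=3.3,interpolation=cv2.INTER_CUBIC)
save("pics/crop.png",a)
W=np.load("top.npy");X,Y,z=[W[...,i] for i in range(3)]
c=np.array([.645,.175]);m=(abs(X-.69)<.06)&(abs(Y-.175)<.08)&(z>.03)
import collections
d=collections.defaultdict(float)
for p in W[m]:
    k=(round(p[0],2),round(p[1],2));d[k]=max(d[k],p[2])
for i in np.arange(.63,.76,.01): print(round(i,2),[int(1000*d.get((round(i,2),round(j,2)),0)) for j in np.arange(.10,.26,.01)])
```

```text
0.63 [0, 0, 0, 0, 0, 0, 0, 0, 51, 52, 54, 55, 51, 0, 0, 0]
0.64 [0, 0, 0, 53, 56, 57, 57, 58, 57, 56, 58, 58, 55, 0, 0, 0]
0.65 [0, 0, 0, 53, 56, 58, 59, 58, 58, 57, 58, 57, 52, 0, 0, 0]
0.66 [0, 0, 0, 53, 55, 53, 53, 53, 0, 0, 0, 0, 0, 0, 0, 0]
0.67 [0, 0, 0, 0, 0, 0, 0, 0, 0, 0, 0, 0, 0, 0, 0, 0]
0.68 [0, 0, 55, 0, 0, 0, 0, 0, 0, 0, 0, 0, 0, 0, 0, 0]
0.69 [60, 60, 59, 56, 53, 46, 0, 0, 0, 0, 0, 0, 0, 0, 0, 0]
0.7 [61, 61, 58, 53, 48, 45, 40, 0, 0, 0, 0, 0, 0, 0, 0, 0]
0.71 [0, 0, 0, 0, 0, 38, 36, 31, 0, 0, 0, 0, 0, 0, 0, 0]
0.72 [63, 67, 0, 0, 0, 0, 0, 0, 0, 0, 0, 0, 0, 0, 0, 0]
0.73 [71, 73, 72, 67, 64, 0, 0, 0, 0, 0, 0, 0, 0, 0, 0, 0]
0.74 [72, 77, 76, 73, 75, 69, 0, 0, 0, 0, 0, 0, 0, 0, 0, 0]
0.75 [71, 73, 75, 74, 73, 72, 67, 0, 0, 0, 0, 0, 0, 0, 0, 0]
```

View pics/crop.png

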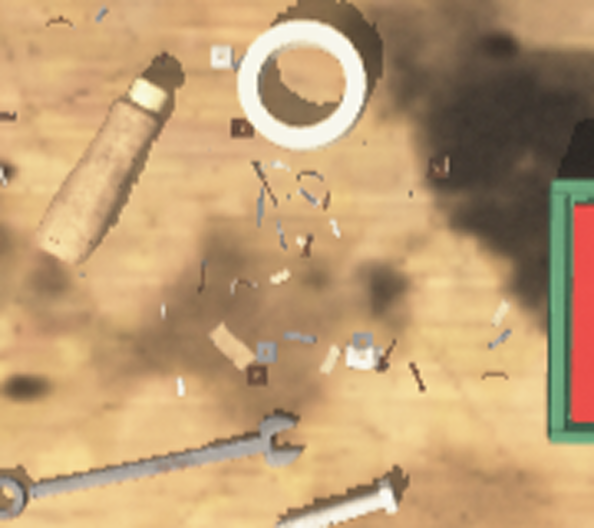

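The crop shows bare bench between the tape roll (bottom edge at crop row 150) and the small cubes (row about 340). Laid turned 90° at about (0.487, 0.457), the lid clears both. Next I check the obstacle heights along the swing.

Run:
```python
from h import *
W=np.load("top.npy");X,Y,z=[W[...,i] for i in range(3)]
im,S,_=cam("scene");P=np.concatenate([W.reshape(-1,3),S.reshape(-1,3)])
P=P[~np.isnan(P[:,0])]
ys=np.arange(-.55,.3,.05)
print("y",np.round(ys,2))
for x in np.arange(.1,.7,.05):
    print(round(x,2),[int(1000*P[(abs(P[:,0]-x)<.025)&(abs(P[:,1]-y)<.025)][:,2].max(initial=-.999)) for y in ys])
m=(abs(X-.575)<.06)&(abs(Y-.455)<.06)&(z>.015)&(z<.035);print("roll x/y",np.percentile(W[m],[.5,99.5],axis=0)[:,:2])
```

```text
y [-0.55 -0.5  -0.45 -0.4  -0.35 -0.3  -0.25 -0.2  -0.15 -0.1  -0.05  0.
  0.05  0.1   0.15  0.2   0.25]
0.1 [-839, -838, -837, -837, -838, -833, -837, -760, -738, 4, 15, 20, 16, 240, 5, -741, -837]
0.15 [-838, -841, -840, -836, -835, -839, -839, -750, 67, 44, 16, 4, 309, 308, 232, -737, -834]
0.2 [-481, -445, -856, -839, -839, -836, -839, -832, 96, -745, -810, -820, 377, 310, 263, -822, -823]
0.25 [-414, -398, -321, -838, -839, -836, -841, -839, 117, 203, -21, 393, 388, 291, -819, -822, -824]
0.3 [-839, -825, -326, -840, -529, -531, 204, 205, 205, 205, 32, 13, 10, 4, 5, 4, 5]
0.35 [-844, -840, -829, -999, -846, 229, 239, 229, 204, 205, 203, 14, 5, 5, 6, 6, 6]
0.4 [-794, -843, -999, -3, 189, 230, 238, 224, 204, 205, 204, 15, 4, 57, 58, 57, 58]
0.45 [-999, -999, -999, -999, -999, -999, -582, 173, 170, 164, 133, 13, 6, 50, 58, 58, 84]
0.5 [-999, -999, -999, -850, -999, -999, -999, 21, 152, 153, 142, 37, 5, 56, 58, 56, 57]
0.55 [-999, -999, -999, -999, -999, -999, -999, 39, 127, 129, 5, 13, 13, 8, 5, 5, 28]
0.6 [-999, -999, -999, -999, -999, 8, 31, 46, 45, 34, 6, 13, 13, 14, 8, 14, 13]
0.65 [-999, -999, -999, -999, -999, 23, 27, 174, 177, 179, 178, 135, 12, 17, 59, 58, 18]
roll x/y [[0.54226676 0.3975269 ]
 [0.63202289 0.49002154]]
```

```bash
cat >> h.py <<'E'
def go(*wps):
    "tool-frame deltas (mm, rad) from present pose to world TCP targets (x,y,z,yaw)"
    s=telemetry.observe();p=np.array(s["tool_pos"]);r=s["tool_rot"];yaw=r[2]
    c,n=np.cos(yaw),np.sin(yaw);A=np.array([[c,n,0],[n,-c,0],[0,0,-1]])
    print("t",round(s["time"],2),"pos",np.round(p,4),"rot",np.round(r,3),"F",np.round(s["contact_force"],1),"open",round(float(s["opening"]),4),"grip",s["grip_force"])
    for w in wps: print(w,"->",np.round(A@(np.array(w[:3])-p)*1000,1),"roll",round(float(-(w[3]-yaw)),3))
E
python3 -c "
from h import *
go((.3,-.42,.5,1.2),(.42,-.12,.5,1.571),(.4538,.2705,.36,1.571))"
```

```text
t 0.15 pos [ 0.232  -0.4708  0.4042] rot [-3.14  -0.     0.458] F [ 0.6 -0.4 -0.1] open 0.0918 grip 0.0
(0.3, -0.42, 0.5, 1.2) -> [ 83.4 -15.6 -95.8] roll -0.742
(0.42, -0.12, 0.5, 1.571) -> [ 323.7 -231.6  -95.8] roll -1.113
(0.4538, 0.2705, 0.36, 1.571) -> [ 526.6 -567.    44.2] roll -1.113
```

```bash
python3 -m crank '[[0.09,30,0,-40,-0.12],[0.09,60,-8,-70,-0.25],[0.09,83,-16,-96,-0.37],[0.09,324,-232,-96,-1.113],[0.09,324,-232,-96,-1.113],[0.09,324,-232,-96,-1.113],[0.09,324,-232,-96,-1.113],[0.09,324,-232,-96,-1.113],[0.09,324,-232,-96,-1.113],[0.09,324,-232,-96,-1.113],[0.09,324,-232,-96,-1.113],[0.09,324,-232,-96,-1.113]]'; python3 -c "
from h import *
go((.4538,.2705,.36,1.571))"
```

```text
time: 1.15
tool_pos: [0.4212, -0.1148, 0.5008]
tool_rot: [3.141, -0.002, 1.577]
contact_force: [-0.6, 0.8, -0.1]
opening: 0.0503
grip_force: 0.0
t 1.15 pos [ 0.4212 -0.1148  0.5008] rot [ 3.141e+00 -2.000e-03  1.577e+00] F [-0.6  0.8 -0.1] open 0.0503 grip 0.0
(0.4538, 0.2705, 0.36, 1.571) -> [385.1  34.9 140.8] roll 0.006
```

```bash
python3 -m crank '[[0.09,385,35,141,0.006],[0.09,385,35,141,0.006],[0.09,385,35,141,0.006],[0.09,385,35,141,0.006],[0.09,385,35,141,0.006],[0.09,385,35,141,0.006],[0.09,385,35,141,0.006],[0.09,385,35,141,0.006],[0.09,385,35,141,0.006],[0.09,385,35,141,0.006],[0.09,385,35,141,0.006],[0.09,385,35,141,0.006]]'
python3 - <<'E'
from h import *
im,W,_=cam("wrist");save("pics/w1.png",im);z=W[...,2]
hsv=cv2.cvtColor(im,cv2.COLOR_RGB2HSV)
def rect(n,m):
    P=W[m];r=cv2.minAreaRect((P[:,:2]*1000).astype(np.float32));print(n,len(P),np.round(P.mean(0)*1000,1),np.round(r[0],1),np.round(r[1],1),round(r[2],1))
n=(abs(W[...,0]-.454)<.03)&(abs(W[...,1]-.27)<.03)
rect("knob",n&(z>.075)&(z<.09))
rect("lid",(hsv[...,0]<8)&(hsv[...,1]>150)&(z>.04)&(z<.06)&(abs(W[...,0]-.454)<.07)&(abs(W[...,1]-.27)<.06))
go((.4538,.2705,.045+.028+.159,1.571))
E
```

```text
time: 2.15
tool_pos: [0.4549, 0.2664, 0.3583]
tool_rot: [-3.139, 0.001, 1.568]
contact_force: [-0.1, -0.8, 0.6]
opening: 0.05
grip_force: 0.0
knob 1045 [455.1 268.8  79.2] [455.1 268.4] [23.  22.8] 45.4
lid 17102 [454.9 270.6  49.7] [454.4 267.7] [ 84.8 113.3] 89.7
t 2.2 pos [0.4552 0.2653 0.3591] rot [-3.140e+00  1.000e-03  1.566e+00] F [ 0.3 -0.7 -0.3] open 0.0499 grip 0.0
(0.4538, 0.2705, 0.23199999999999998, 1.571) -> [  5.2  -1.4 127.1] roll -0.005
```

View pics/w1.png

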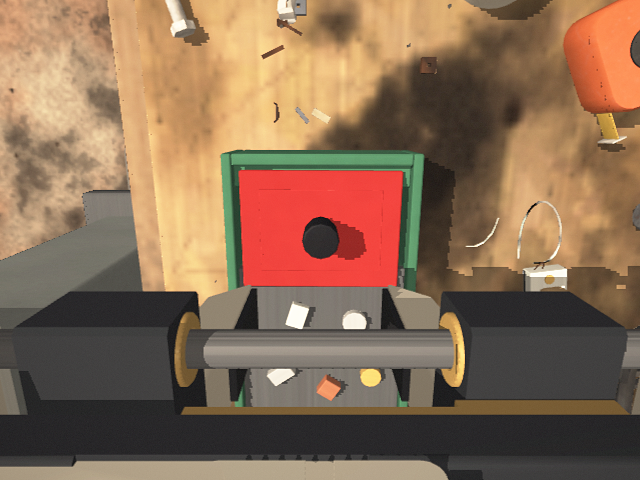

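The wrist view puts the knob at (320,238), which is world (0.455, 0.269), and the lid is square to the station. I descend and grip.

```bash
python3 -m crank '[[0.09,3.5,0,40,0],[0.09,3.5,0,75,0],[0.09,3.5,0,105,0],[0.09,3.5,0,120,0],[0.09,3.5,0,126,0],[0.09,3.5,0,126,0],[0.09,3.5,0,126,0],[-1,3.5,0,126,0],[-1,3.5,0,126,0],[-1,3.5,0,126,0],[-1,3.5,0,126,0],[-1,3.5,0,126,0]]' 25; python3 -c "
from h import *
go((.455,.269,.36,1.571),(.487,.457,.32,3.1416))"
```

```text
time: 3.2
tool_pos: [0.4552, 0.269, 0.2343]
tool_rot: [3.141, -0.0, 1.565]
contact_force: [-1.7, -0.8, 4.7]
opening: 0.0231
grip_force: 25.0
t 3.2 pos [0.4552 0.269  0.2343] rot [ 3.141 -0.     1.565] F [-1.7 -0.8  4.7] open 0.0231 grip 25.003461688756943
(0.455, 0.269, 0.36, 1.571) -> [   0.    -0.2 -125.7] roll -0.006
(0.487, 0.457, 0.32, 3.1416) -> [188.2  30.7 -85.7] roll -1.577
```

```bash
python3 -m crank '[[-1,0,0,-20,0],[-1,0,0,-50,0],[-1,0,0,-86,0],[-1,30,5,-86,-0.12],[-1,65,10,-86,-0.25],[-1,100,16,-86,-0.37],[-1,135,22,-86,-0.5],[-1,165,28,-86,-0.62],[-1,188,31,-86,-0.75],[-1,188,31,-86,-0.87],[-1,188,31,-86,-1],[-1,188,31,-86,-1.12]]'; python3 -m crank '[[-1,0,0,0,-0.12],[-1,0,0,0,-0.25],[-1,0,0,10,-0.37],[-1,0,0,20,-0.457],[-1,0,0,30,-0.457],[-1,0,0,30,-0.457]]';python3 - <<'E'
from h import *
im,W,_=cam("wrist");save("pics/w2.png",im)
im,W,_=cam("top");z=W[...,2]
hsv=cv2.cvtColor(im,cv2.COLOR_RGB2HSV);
m=(abs(W[...,0]-.575)<.06)&(abs(W[...,1]-.455)<.05)&(z>.016)&(z<.035)
print(np.percentile(W[m],[.5,99.5],axis=0))
go((.487,.457,.159+.030,3.1416))
E
```

```text
time: 4.2
tool_pos: [0.4869, 0.4573, 0.3187]
tool_rot: [-3.14, -0.001, 2.692]
contact_force: [-0.2, 0.4, -1.4]
opening: 0.0232
grip_force: 25.0
time: 4.7
tool_pos: [0.4867, 0.4563, 0.2868]
tool_rot: [-3.139, -0.004, 3.139]
contact_force: [-0.6, -0.4, -1.4]
opening: 0.0228
grip_force: 25.0
[[0.56860833 0.40628725 0.01869886]
 [0.63345043 0.45355866 0.03111523]]
t 4.8 pos [0.4872 0.4567 0.2891] rot [-3.141e+00 -1.000e-03  3.139e+00] F [ 0.2  0.5 -1.4] open 0.0232 grip 24.9997650124879
(0.487, 0.457, 0.189, 3.1416) -> [  0.2   0.3 100.1] roll -0.002
```

View pics/w2.png

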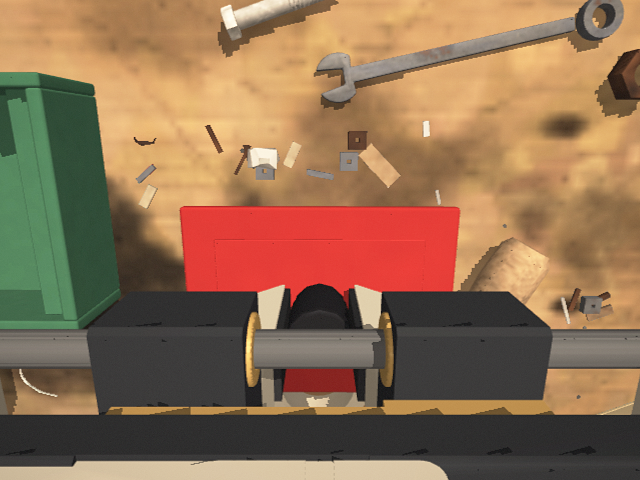

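The lid is held level and square, with its front edge at row 207, clear of the cubes at row 160. I lower it.

```bash
python3 -m crank '[[-1,-2.5,0,40,0],[-1,-2.5,0,70,0],[-1,-2.5,0,85,0],[-1,-2.5,0,92,0],[-1,-2.5,0,96,0],[-1,-2.5,0,98,0],[-1,-2.5,0,99,0],[-1,-2.5,0,99,0]]'; python3 -c "
from h import *
go((.49,.457,.189,3.1416))"
```

```text
time: 5.47
tool_pos: [0.4902, 0.457, 0.1921]
tool_rot: [3.14, 0.002, 3.141]
contact_force: [0.0, -0.4, -3.0]
opening: 0.023
grip_force: 25.0
t 5.47 pos [0.4902 0.457  0.1921] rot [3.140e+00 2.000e-03 3.141e+00] F [ 0.  -0.4 -3. ] open 0.023 grip 24.9998093373555
(0.49, 0.457, 0.189, 3.1416) -> [0.2 0.  3.1] roll -0.0
```

```bash
python3 -m crank '[[-1,0,0,1,0],[-1,0,0,2,0],[-1,0,0,3,0],[-1,0,0,3,0]]'; python3 -c "
from h import *
go((.49,.457,.189,3.1416))"
```

```text
time: 5.8
tool_pos: [0.49, 0.4568, 0.1893]
tool_rot: [3.141, 0.001, -3.141]
contact_force: [-1.7, -1.4, 7.0]
opening: 0.023
grip_force: 25.0
t 5.8 pos [0.49   0.4568 0.1893] rot [ 3.141e+00  1.000e-03 -3.141e+00] F [-1.7 -1.4  7. ] open 0.023 grip 25.00071542803198
(0.49, 0.457, 0.189, 3.1416) -> [-0.   0.2  0.3] roll -6.283
```

Contact is at +7 N, so the lid is down. I release, rise, and go above the scraper.

```bash
sed -i 's/-(w\[3\]-yaw)/-((w[3]-yaw+np.pi)%(2*np.pi)-np.pi)/' h.py
python3 -m crank '[[0.09,0,0,0,0],[0.09,0,0,0,0],[0.09,0,0,0,0],[0.09,0,0,0,0],[0.09,0,0,-20,0],[0.09,0,0,-55,0],[0.09,0,0,-95,0],[0.09,0,0,-135,0],[0.09,0,0,-160,0],[0.09,0,0,-160,0]]'; python3 -c "
from h import *
go((.62,.175,.36,1.704))"
```

```text
time: 6.63
tool_pos: [0.4905, 0.4573, 0.3552]
tool_rot: [3.134, 0.01, -3.141]
contact_force: [0.2, 0.8, 0.7]
opening: 0.0503
grip_force: 0.0
t 6.63 pos [0.4905 0.4573 0.3552] rot [ 3.134  0.01  -3.141] F [0.2 0.8 0.7] open 0.0503 grip 0.0
(0.62, 0.175, 0.36, 1.704) -> [-129.4 -282.3   -4.8] roll 1.438
```

```bash
python3 -m crank '[[0.09,-133,-342,-5,1.437],[0.09,-133,-342,-5,1.437],[0.09,-133,-342,-5,1.437],[0.09,-133,-342,-5,1.437],[0.09,-133,-342,-5,1.437],[0.09,-133,-342,-5,1.437],[0.09,-133,-342,-5,1.437],[0.09,-133,-342,-5,1.437],[0.09,-133,-342,-5,1.437],[0.09,-133,-342,-5,1.437],[0.09,-133,-342,-5,1.437],[0.09,-133,-342,-5,1.437]]';python3 - <<'E'
from h import *
im,W,_=cam("wrist");save("pics/w3.png",im);z=W[...,2]
def rect(n,m):
    P=W[m];r=cv2.minAreaRect((P[:,:2]*1000).astype(np.float32));print(n,len(P),np.round(P.mean(0)*1000,1),np.round(r[0],1),np.round(r[1],1),round(r[2],1))
n=(abs(W[...,0]-.645)<.04)&(abs(W[...,1]-.175)<.055)
rect("grip",n&(z>.045)&(z<.06))
im,W,_=cam("top");z=W[...,2];hsv=cv2.cvtColor(im,cv2.COLOR_RGB2HSV)
rect("lid",(hsv[...,0]<8)&(hsv[...,1]>150)&(abs(W[...,0]-.49)<.07)&(abs(W[...,1]-.457)<.08)&(z<.02))
go((.645,.175,.36,1.704))
E
```

```text
time: 7.63
tool_pos: [0.6231, 0.1135, 0.3518]
tool_rot: [-3.14, -0.0, 1.696]
contact_force: [0.6, 0.2, -0.1]
opening: 0.0502
grip_force: 0.0
grip 3941 [646.2 173.7  52.5] [646.9 172.4] [20.2 83.3] 7.4
lid 2761 [490.2 458.8   6.5] [490.8 459.5] [ 83.  111.8] 0.4
t 7.73 pos [0.6229 0.1144 0.352 ] rot [-3.141 -0.     1.704] F [-0.8 -0.1 -0.3] open 0.05 grip 0.0
(0.645, 0.175, 0.36, 1.704) -> [57.2 30.  -8. ] roll -0.0
```

View pics/w3.png

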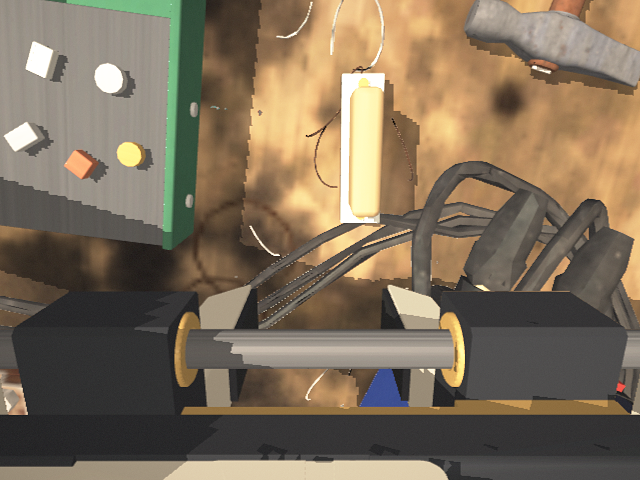

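The scraper grip is clear at (366,152), world (0.6465, 0.1735), and the cables stay outside the fingers. The lid lies flat at (0.490, 0.459).

```bash
python3 -m crank '[[0.09,30,16,0,0.004],[0.09,56,31,20,0.004],[0.09,56,31,55,0.004],[0.09,56,31,90,0.004],[0.09,56,31,120,0.004],[0.09,56,31,140,0.004],[0.09,56,31,151,0.004],[0.09,56,31,151,0.004],[-1,56,31,151,0.004],[-1,56,31,151,0.004],[-1,56,31,151,0.004],[-1,56,31,151,0.004]]' 40; python3 -m crank '[[-1,0,0,0,0],[-1,0,0,0,0]]'
```

```text
time: 8.73
tool_pos: [0.6466, 0.1744, 0.2035]
tool_rot: [3.139, 0.0, 1.701]
contact_force: [-0.1, -0.4, 0.8]
opening: 0.0277
grip_force: 0.0
time: 8.9
tool_pos: [0.6463, 0.1744, 0.2029]
tool_rot: [3.14, 0.0, 1.701]
contact_force: [-0.5, -0.1, 4.1]
opening: 0.0198
grip_force: 40.0
```

```bash
python3 -m crank '[[-1,0,0,-20,0],[-1,0,0,-50,0],[-1,0,0,-90,0],[-1,0,0,-130,0],[-1,0,0,-140,0],[-1,0,0,-140,0]]'; python3 -c "
from h import *
go((.4548,.095,.34,3.1416))"
```

```text
time: 9.4
tool_pos: [0.6466, 0.1745, 0.3464]
tool_rot: [3.133, -0.0, 1.701]
contact_force: [-0.1, 0.4, -0.9]
opening: 0.0196
grip_force: 40.0
t 9.4 pos [0.6466 0.1745 0.3464] rot [ 3.133 -0.     1.701] F [-0.1  0.4 -0.9] open 0.0196 grip 39.9931937456131
(0.4548, 0.095, 0.34, 3.1416) -> [ -53.9 -200.5    6.4] roll -1.441
```

```bash
python3 -m crank '[[-1,-54,-200.5,6,-1.441],[-1,-54,-200.5,6,-1.441],[-1,-54,-200.5,6,-1.441],[-1,-54,-200.5,6,-1.441],[-1,-54,-200.5,6,-1.441],[-1,-54,-200.5,6,-1.441],[-1,-54,-200.5,6,-1.441],[-1,-54,-200.5,6,-1.441],[-1,-54,-200.5,6,-1.441],[-1,-54,-200.5,6,-1.441],[-1,-54,-200.5,6,-1.441],[-1,-54,-200.5,6,-1.441]]';python3 -m crank '[[-1,0,0,0,0],[-1,0,0,0,0]]'
python3 - <<'E'
from h import *
im,W,_=cam("top");save("pics/t4.png",cv2.resize(im[220:330,320:540],None,fx=3.5,fy=3.5))
im,W,_=cam("wrist");save("pics/w4.png",im)
go((.4548,.095,.250,3.1416))
E
```

```text
time: 10.4
tool_pos: [0.4536, 0.0947, 0.3338]
tool_rot: [-3.141, -0.004, -3.135]
contact_force: [-0.1, 0.1, -1.1]
opening: 0.0197
grip_force: 40.0
time: 10.57
tool_pos: [0.4538, 0.0948, 0.3343]
tool_rot: [-3.141, -0.003, 3.139]
contact_force: [-0.2, 0.4, -1.4]
opening: 0.0199
grip_force: 40.0
t 10.67 pos [0.454  0.0948 0.3349] rot [-3.141e+00 -2.000e-03  3.140e+00] F [-0.8  0.3 -0.6] open 0.0195 grip 39.9932062625885
(0.4548, 0.095, 0.25, 3.1416) -> [-0.8  0.2 84.9] roll -0.002
```

View pics/w4.png

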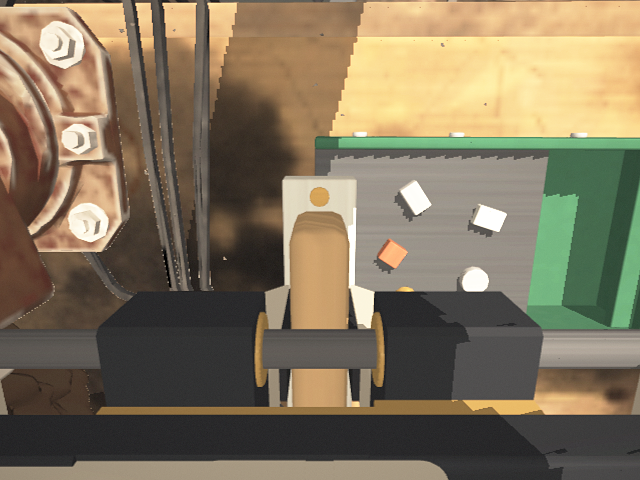

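The scraper is square to the deck and ahead of all the chips, the nearest being copper at (392,253). I check how its foot end sits against the curb.

Run:
```python
from h import *
im,W,_=cam("wrist");X,Y,z=[W[...,i] for i in range(3)]
v,u=np.mgrid[:480,:640]
m=(z>.135)&(z<.16)&(u>270)&(u<370)&(v<290)&(v>150);P=W[m]
print("foot",len(P),np.percentile(P,[.5,50,99.5],axis=0).round(4),np.round(cv2.minAreaRect((P[:,:2]*1000).astype(np.float32)),1) if 0 else cv2.minAreaRect((P[:,:2]*1000).astype(np.float32)))
m=(z>.048)&(z<.06)&(v>130)&(v<155)&(u>330)&(u<620);print("near curb x",np.percentile(X[m],[1,50,99]).round(4))
m=(z>.048)&(z<.06)&(v>150)&(u>330)&(u<550)&(v<290)&(X>.40);
P=W[m];print("chips min y",np.percentile(P[:,1],[1,5]),"deck z",np.nanmedian(z[170:180,440:470]))
go()
```

```text
foot 4008 [[0.4019 0.08   0.1355]
 [0.4117 0.0949 0.1456]
 [0.4461 0.1099 0.1596]] ((424.5313720703125, 94.88025665283203), (46.03976821899414, 34.77927780151367), 1.4810986518859863)
near curb x [0.3874 0.391  0.3947]
chips min y [0.13487048 0.13848507] deck z 0.044344039899316866
t 10.72 pos [0.4541 0.0948 0.3351] rot [-3.141e+00 -1.000e-03  3.140e+00] F [ 0.4  0.8 -1.4] open 0.02 grip 39.99328315258026
```

```bash
python3 -m crank '[[-1,0,0,30,0],[-1,0,0,55,0],[-1,0,0,70,0],[-1,0,0,78,0],[-1,0,0,82,0],[-1,0,0,84,0],[-1,0,0,85,0],[-1,0,0,85,0]]'; python3 -m crank '[[-1,0,0,0.7,0],[-1,0,0,1.4,0],[-1,0,0,1.4,0]]'
```

```text
time: 11.38
tool_pos: [0.4546, 0.0948, 0.2513]
tool_rot: [-3.142, 0.001, -3.142]
contact_force: [0.1, 0.2, -1.7]
opening: 0.0197
grip_force: 40.0
time: 11.63
tool_pos: [0.4544, 0.0948, 0.2496]
tool_rot: [-3.142, 0.001, -3.141]
contact_force: [-1.0, 0.2, -1.1]
opening: 0.02
grip_force: 40.0
```

```bash
python3 -m crank '[[-1,0,0,0.7,0],[-1,0,0,1.2,0],[-1,0,0,1.2,0]]'; python3 -m crank '[[-1,0,0,0.5,0],[-1,0,0,0.5,0]]'
```

```text
time: 11.88
tool_pos: [0.4543, 0.0948, 0.2481]
tool_rot: [-3.141, -0.0, -3.141]
contact_force: [-0.2, -0.2, -1.5]
opening: 0.0197
grip_force: 40.0
time: 12.05
tool_pos: [0.4543, 0.0948, 0.2478]
tool_rot: [-3.141, 0.0, -3.141]
contact_force: [-0.5, 0.5, 1.8]
opening: 0.0201
grip_force: 40.0
```

Light contact with the deck. I wipe along +y (tool +y).

```bash
python3 -m crank '[[-1,0,5,0,0],[-1,0,12,0,0],[-1,0,20,0,0],[-1,0,28,0,0],[-1,0,36,0,0],[-1,0,44,0,0],[-1,0,52,0,0],[-1,0,60,0,0],[-1,0,68,0,0],[-1,0,76,0,0],[-1,0,84,0,0],[-1,0,84,0,0]]' && python3 -m crank '[[-1,0,6,0,0],[-1,0,13,0,0],[-1,0,20,0,0],[-1,0,27,0,0],[-1,0,34,0,0],[-1,0,41,0,0],[-1,0,48,0,0],[-1,0,54,0,0],[-1,0,60,0,0],[-1,0,66,0,0],[-1,0,66,0,0]]'
```

```text
time: 13.05
tool_pos: [0.4542, 0.1805, 0.2478]
tool_rot: [3.14, 0.001, -3.141]
contact_force: [-1.0, 3.8, 4.8]
opening: 0.0194
grip_force: 40.0
time: 13.97
tool_pos: [0.4542, 0.2456, 0.2477]
tool_rot: [3.141, 0.0, -3.141]
contact_force: [-1.0, 0.9, 4.4]
opening: 0.0196
grip_force: 40.0
```

```bash
python3 -m crank '[[-1,0,0,-10,0],[-1,0,0,-40,0],[-1,0,0,-70,0],[-1,0,0,-90,0],[-1,-190,-72,-90,1.44],[-1,-190,-72,-90,1.44],[-1,-190,-72,-90,1.44],[-1,-190,-72,-90,1.44],[-1,-190,-72,-90,1.44],[-1,-190,-72,-90,1.44],[-1,-190,-72,-90,1.44],[-1,-190,-72,-90,1.44]]'; python3 -m crank '[[-1,0,0,0,0.7],[-1,0,0,0,0.7],[-1,0,0,0,0.7],[-1,0,0,0,0.7]]'
python3 - <<'E'
from h import *
im,W,_=cam("top");save("pics/t5.png",cv2.resize(im[150:345,170:500],None,fx=2.4,fy=2.4))
go((.645,.178,.2029,1.704))
E
```

```text
time: 14.97
tool_pos: [0.6446, 0.1724, 0.3365]
tool_rot: [-3.14, -0.002, 2.134]
contact_force: [-0.4, 1.2, -1.0]
opening: 0.0196
grip_force: 40.0
time: 15.3
tool_pos: [0.644, 0.1731, 0.3372]
tool_rot: [-3.14, -0.001, 1.636]
contact_force: [-0.3, 0.6, -1.4]
opening: 0.02
grip_force: 40.0
t 15.35 pos [0.644  0.1731 0.3373] rot [-3.140e+00 -1.000e-03  1.628e+00] F [ 0.2 -0.5 -1.1] open 0.0196 grip 39.99227821826935
(0.645, 0.178, 0.2029, 1.704) -> [  4.8   1.3 134.4] roll -0.076
```

View pics/t5.png

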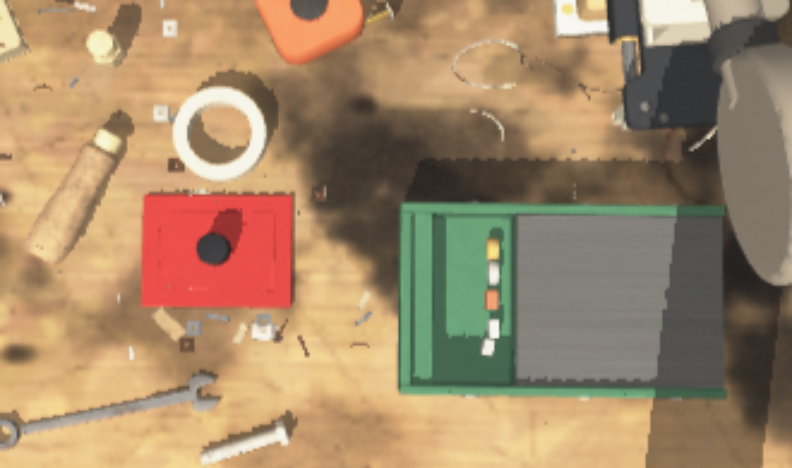

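All five chips are in the box at x≈490, rows 245-350, the deck is empty and the lid is flat. I set the scraper down at its old place.

```bash
python3 -m crank '[[-1,3,1.3,30,-0.07],[-1,3,1.3,65,-0.07],[-1,3,1.3,95,-0.07],[-1,3,1.3,115,-0.07],[-1,3,1.3,125,-0.07],[-1,3,1.3,130,-0.07],[-1,3,1.3,132,-0.07],[-1,3,1.3,132,-0.07]]'; python3 -m crank '[[-1,0,0,1,0],[-1,0,0,2,0],[-1,0,0,2,0]]'
```

```text
time: 16.02
tool_pos: [0.6458, 0.176, 0.2065]
tool_rot: [3.14, -0.0, 1.713]
contact_force: [-0.0, -0.3, -1.8]
opening: 0.0195
grip_force: 40.0
time: 16.27
tool_pos: [0.6456, 0.176, 0.2046]
tool_rot: [3.14, 0.0, 1.712]
contact_force: [-0.2, -0.5, -1.3]
opening: 0.0199
grip_force: 40.0
```

```bash
python3 -m crank '[[-1,0,0,0.7,0],[-1,0,0,1.4,0],[-1,0,0,1.4,0]]'; python3 -m crank '[[-1,0,0,0.5,0],[-1,0,0,0.5,0]]'
```

```text
time: 16.52
tool_pos: [0.6455, 0.176, 0.2028]
tool_rot: [3.141, 0.0, 1.712]
contact_force: [-1.1, -0.8, 2.1]
opening: 0.0194
grip_force: 40.0
time: 16.68
tool_pos: [0.6455, 0.176, 0.2028]
tool_rot: [3.141, 0.0, 1.712]
contact_force: [-2.1, -0.3, 6.0]
opening: 0.0192
grip_force: 40.0
```

The scraper is down. I release, rise, and back off for a last look.

```bash
python3 -m crank '[[0.09,0,0,0,0],[0.09,0,0,0,0],[0.09,0,0,0,0],[0.09,0,0,0,0],[0.09,0,0,-20,0],[0.09,0,0,-55,0],[0.09,0,0,-95,0],[0.09,0,0,-135,0],[0.09,0,0,-170,0],[0.09,0,0,-170,0]]'; python3 -m crank '[[0.09,-60,-120,-30,0],[0.09,-60,-120,-30,0],[0.09,-60,-120,-30,0],[0.09,-60,-120,-30,0],[0.09,-60,-120,-30,0],[0.09,-60,-120,-30,0],[0.09,-60,-120,-30,0]]'
python3 - <<'E'
from h import *
im,W,_=cam("scene");save("pics/s6.png",im)
im,W,_=cam("wrist");z=W[...,2]
m=(abs(W[...,0]-.645)<.04)&(abs(W[...,1]-.175)<.055)&(z>.045)&(z<.06);P=W[m]
print(len(P),P.mean(0) if len(P) else "");go()
E
```

```text
time: 17.52
tool_pos: [0.6462, 0.1762, 0.3808]
tool_rot: [3.127, -0.0, 1.712]
contact_force: [0.4, -0.3, 1.1]
opening: 0.0499
grip_force: 0.0
time: 18.1
tool_pos: [0.5357, 0.1, 0.4015]
tool_rot: [3.141, -0.0, 1.712]
contact_force: [0.4, 0.4, 0.2]
opening: 0.0501
grip_force: 0.0
3012 [0.64402499 0.17484511 0.05232997]
t 18.2 pos [0.5358 0.1002 0.401 ] rot [-3.141 -0.     1.712] F [ 0.8 -0.3  0.7] open 0.0499 grip 0.0
```

View pics/s6.png

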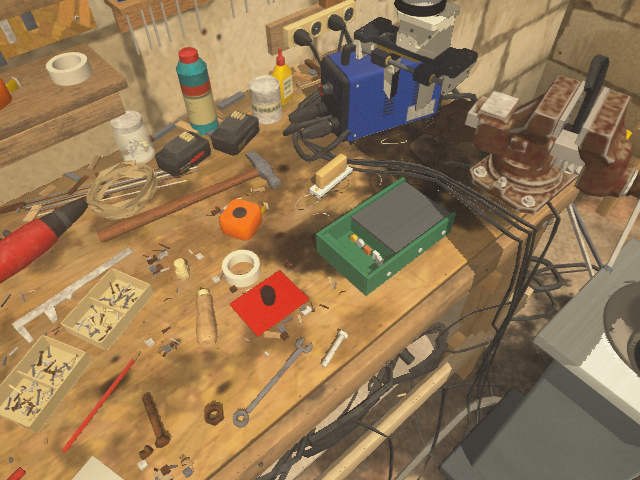

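The final view shows the scraper upright at (330,175), the chips in the box at (367,248), the lid flat at (270,303), and the bystanders unmoved.

```bash
python3 -c "
from cell import ticket
print(ticket.hand_in())"
```

```text
the job is handed in; nothing more can be done
None
```

The job is handed in at about 18 s: the lid lies flat on the bench, all five offcuts are in the catch box, the scraper stands upright back at its old place, and the other items look undisturbed in the final picture.

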